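Spread the game pieces in the tray and stand their box upright

TASK

On the desk, the storage box has been upturned over a heap of five round game pieces in the games tray. Lift the box off and spread the pieces over the tray floor in one even layer: all lying flat on the felt, a clear gap of at least 20 mm between any two, and at least one in each of the four quarters marked by the brass lines. Turn the box the right way up, open side up, and stand it wholly on the brown leather pad; always set the box down without letting it fall, topple or fly loose, and leave the book, glass and plant where they are.

Things in the scene. Friction and masses are not known exactly. Their poses are not given: they have to be found in the camera images.
- tray: games tray fixed to the desk, dark wood with green felt; outside 256 mm (its x) by 356 mm (its y), rim 24 mm above the desk, walls 8 mm thick; the felt floor, 240 by 340 mm, is 8 mm above the desk. Origin: centre of the underside, on the desk; z up. Brass inlay lines along x = 0 and y = 0 mark its quarters
- box: open rectangular storage box, blue with a light wood panel on its bottom, 136 mm long (x), 68 mm wide (y), 74 mm high (z), about 220 g; walls 4 mm, bottom 4 mm. Origin: centre of the open mouth (rim plane); z points from the mouth to the closed bottom, so z up means upside down (as at the start, over the pieces) and z down means upright. Grip it across its 68 mm width
- box_bottom (a point): centre of the outer face of the box's closed bottom, 74 mm from the mouth; it is on top at the start and must end resting on the pad
- piece0_center (a point): turned wooden game piece, a flat disc 52 mm across and 20 mm thick, about 30 g; the point is its centre (10 mm above what it lies on); light wood; at the start one of the two at the bottom of the heap under the box
- piece1_center (a point): turned wooden game piece, a flat disc 52 mm across and 20 mm thick, about 30 g; the point is its centre (10 mm above what it lies on); black; at the start one of the two at the bottom of the heap under the box
- piece2_center (a point): turned wooden game piece, a flat disc 52 mm across and 20 mm thick, about 30 g; the point is its centre (10 mm above what it lies on); black; at the start one of the two in the middle layer of the heap under the box
- piece3_center (a point): turned wooden game piece, a flat disc 52 mm across and 20 mm thick, about 30 g; the point is its centre (10 mm above what it lies on); light wood; at the start one of the two in the middle layer of the heap under the box
- piece4_center (a point): turned wooden game piece, a flat disc 52 mm across and 20 mm thick, about 30 g; the point is its centre (10 mm above what it lies on); light wood; at the start the single one on top, across the four below, of the heap under the box
- pad: brown leather pad fixed to the desk, 180 mm (x) by 140 mm (y), 4 mm thick; origin: centre of the underside, on the desk. It may be to the left or right of the tray
- book: bystander: closed green book lying flat, 160 by 115 mm, 34 mm thick; origin: centre of the underside
- glass: bystander: glass tumbler, 76 mm across, 90 mm high, near a far corner of the tray; origin: centre of the underside
- plant: bystander: small round bush in a white pot, 84 mm across, about 125 mm high, near a far corner of the tray; origin: centre of the underside
Not all that is in view belongs to the job. Of the things like the box, leave any that is purple or red; of the rest the smaller one is meant.

How it is judged:
By the outcome, as a careful person would: the job done as asked, in the order asked, and still so for the second after the job is handed in, with the robot touching nothing.
It also fails if it takes over 72 s, if anything falls off the work surface, if the arm or the gripper's body presses on something with over 40 N, if the wrist force passes 120 N, or if a joint passes its speed limit or range.

ROBOT

A 6-joint arm with a two-finger parallel gripper is mounted at the origin on the work surface. World frame = base frame: x ahead of the robot, y to its left, z up, the work surface at z = 0. Lengths are in m, angles in rad, forces in N, time in s.
With the tool pointing down it reaches from about 0.3 to 0.875 m from the base axis. Payload 6.4 kg.
Tool frame: the origin (TCP) lies at the very end of the fingers, on their centre line; the grasp point (between the pads) lies 19 mm behind it; z points along the fingers, y is the line along which they close (so a half turn about z gives the same grasp; the last joint's range is limited). The gripper opens to 88 mm and grips with 3 to 60 N. Pads are 18 mm wide; open, the fingers measure 123 mm over their backs; the gripper's body (75 mm by 187 mm) begins 45 mm behind the grasp point.
Start: joints at [-1.48, 0.181, 1.607, -0, 1.354, -0.206], TCP at [0.168, -0.55, 0.239] pointing down, gripper open.
Joint ranges: [-2.99, 2.99], [-0.89, 2.07], [0.3, 2.58], [-1.14, 4.28], [0, 2.63], [-3.12, 3.12]. Speed limits (rad/s): [2.57, 2.57, 3.01, 3.14, 3.14, 3.14].

INTERFACE

Orientations are given as a unit quaternion [w, x, y, z].
In Python, from rig import r, optics, job_done, recognise, spot_point gives the robot as it stands. The module is installed in compiled form; this text tells all that it offers.
- The arm moves only by the shell command python3 -m pendant 'ROWS'. ROWS is JSON, a list that holds one entry, the list of rows, each a list of 5 numbers: the shift along the tool's x, y, z each as a share of 300 mm, from -1 to 1, then the turn about the tool's z as a share of 90 degrees, from -1 to 1, then the closure, from -1 (fully open) to 1 (shut). In form: [[[dx, dy, dz, twist, claw], ...]]. A call has 1 to 8 rows; each row is the pose to reach, as a shift and turn from the pose commanded when the call began, along the tool's axes at that moment; what a row does not reach only later rows make up. A row lasts 1/8 s, in which the tool goes at most 62.5 mm and 10.7 degrees, less where a joint would pass 70% of its speed; a pose out of reach is approached as far as the arm can. A call with a number of a shift or a turn outside -1 to 1 is refused whole. A call with a gripper value outside its range is refused whole. The fingers move at their own pace and stop on an object; the grip force is fixed at half the most. Time passes only in rows, so rows that repeat a pose let the fingers close. It gives the time, the measured TCP pose, the force, the opening and the grip force at its end, in the units of the state.
- r.get_state(): the state, without advancing time (a new reading comes with each control period).
- optics.capture(name): name is "scene" or "top" or "wrist"; returns a dict with "color" (480x640x3 uint8, red, green, blue), "z_map" (480x640 float32, m along the optical axis (not along the pixel's ray), 0 where there is no reading), "intrinsics" (3x3 intrinsics, pixels), "world_to_cam" (4x4, takes a point from world to camera coordinates). Camera axes: x right, y up, looking along -z (the intrinsics and any distortion apply to the point x, -y, -z); pixel columns grow to the right and rows downward; lengths in m; the calibration is good to about 2 mm. A picture is of the moment at which its call begins.
- job_done(): hands the job in; it is judged then, once.
Trained networks look in a picture, given as the dict that the camera call returned (one of the last four; its "shot" number tells which), for a name from the list of things; names that differ only in an ending like _2 or _b are one class to them, and where a whole thing is asked for, a point or a joint stands for the part that bears it (a point fixed in the world has none). Each returns a list of dicts, best first, with "confidence" (0 to 1); they miss things now and then, are a little off and sometimes report something else, mostly with a low value. They report only what shows in the picture. A call takes as long as a camera call. They do not tell look-alikes from the thing itself.
- recognise(query, picture): "point" ([x, y, z] in m, in the coordinates of the camera as it stood for that picture, good to about 4 mm: the middle of the surface that is visible of it).
- spot_point(query, picture): "point" ([x, y, z] in m, in the coordinates of the camera as it stood for that picture, good to about 4 mm: a listed point, or the origin of a listed thing).
The state is a dict: "time_s": time; "joint_pos": joint angles; "qd": joint speeds; "tau": joint torques, N m; "tcp_pos": TCP position; "ee_rot": TCP orientation; "force": force on the tool from outside, world axes, zero at the start; "torque": the same for the moment, N m; "opening": finger opening in m; "grip_force": force on a finger pad.
Only numpy, scipy, OpenCV 4.12 (cv2) and the standard library are available. Lean on these libraries where they do the work, as an engineer would, in place of code of your own. Each camera call takes 0.05 s, during which the arm holds its last target. There are 200 camera calls.

## Working session

There is one attempt and no reset: what is moved stays moved. The work goes in short steps, Python scripts to look and compute and a shell command to move; the robot and the scene stay as the last step left them, time stands still between calls to the robot, and variables do not carry over. Pictures are saved under pics/ and viewed, at most 13 in all, crops included, and the job is handed in when it is done.

```bash
mkdir -p pics
cat > h.py <<'E'
import numpy as np, cv2
from rig import r, optics, job_done, recognise, spot_point
def cap(n):
    c=optics.capture(n); c['inv']=np.linalg.inv(c['world_to_cam']); return c
def cloud(c):
    z=c['z_map'];K=c['intrinsics'];v,u=np.mgrid[0:480,0:640]
    p=np.stack([(u-K[0,2])/K[0,0]*z,-(v-K[1,2])/K[1,1]*z,-z,np.ones_like(z)],-1)
    return (p@c['inv'].T)[...,:3]
def w(c,p): return (c['inv']@np.r_[p,1])[:3]
def save(c,n,crop=None,s=1):
    i=c['color'][...,::-1]
    if crop: i=i[crop[1]:crop[3],crop[0]:crop[2]]
    cv2.imwrite('pics/'+n,cv2.resize(i,None,fx=s,fy=s))
def local(p,s=None):
    """world point -> rows shift in tool axes (share of 300mm)"""
    from scipy.spatial.transform import Rotation as R
    s=s or r.get_state();q=s['ee_rot'];Rm=R.from_quat([q[1],q[2],q[3],q[0]]).as_matrix()
    return Rm.T@(np.array(p)-s['tcp_pos'])/.3
E
python3 - <<'E'
from h import *
np.set_printoptions(precision=3,suppress=True)
for n in ['scene','top']:
    c=cap(n);save(c,n+'0.png');print(n,c['inv'][:3,3],c['intrinsics'][0,0], c.keys())
    for q in ['tray','box','box_bottom','pad','book','glass','plant']:
        print(q,[(round(d['confidence'],2),w(c,d['point'])) for d in spot_point(q,c)[:4]])
print(r.get_state())
E
```

```text
scene [ 1.301 -0.058  0.709] 495.11054829954344 dict_keys(['color', 'z_map', 'intrinsics', 'world_to_cam', 'shot', 'inv'])
tray [(0.98, array([ 0.575,  0.006, -0.   ]))]
box [(0.97, array([0.205, 0.288, 0.001])), (0.96, array([ 0.19 , -0.293,  0.003])), (0.64, array([0.566, 0.033, 0.011])), (0.59, array([ 0.832, -0.081,  0.   ]))]
box_bottom [(0.85, array([0.208, 0.288, 0.106])), (0.62, array([0.561, 0.032, 0.088])), (0.62, array([ 0.19 , -0.291,  0.107])), (0.57, array([ 0.834, -0.08 ,  0.074]))]
pad [(0.93, array([ 0.49 ,  0.358, -0.001])), (0.44, array([0.57 , 0.034, 0.012]))]
book []
glass [(0.55, array([ 0.692,  0.327, -0.004]))]
plant [(0.87, array([ 0.669, -0.32 , -0.002])), (0.25, array([ 0.693,  0.326, -0.003]))]
top [ 0.355 -0.021  1.559] 617.5143844061429 dict_keys(['color', 'z_map', 'intrinsics', 'world_to_cam', 'shot', 'inv'])
tray [(0.85, array([ 0.578,  0.001, -0.001]))]
box [(0.88, array([0.563, 0.029, 0.007])), (0.76, array([ 0.19 , -0.291, -0.   ])), (0.72, array([ 0.827, -0.079,  0.001])), (0.62, array([0.205, 0.287, 0.005]))]
box_bottom [(0.92, array([0.21 , 0.285, 0.104])), (0.86, array([ 0.834, -0.079,  0.071])), (0.83, array([0.563, 0.032, 0.083])), (0.68, array([ 0.186, -0.291,  0.102]))]
pad [(0.69, array([ 0.485,  0.363, -0.001]))]
book [(0.74, array([ 0.487, -0.343, -0.001]))]
glass [(0.97, array([ 0.69 ,  0.323, -0.001]))]
plant [(0.87, array([ 0.669, -0.323,  0.002]))]
{'time_s': 0.8, 'joint_pos': array([-1.48 ,  0.181,  1.607,  0.   ,  1.354, -0.206]), 'qd': array([-0.   ,  0.001, -0.   ,  0.   ,  0.001,  0.001]), 'tau': array([ -0.   , -43.378, -34.215,   0.07 ,   0.031,   0.   ]), 'tcp_pos': array([ 0.168, -0.55 ,  0.239]), 'ee_rot': array([0.   , 0.989, 0.148, 0.   ]), 'force': array([ 0.225,  0.509, -0.768]), 'torque': array([ 0.016, -0.031,  0.021]), 'grip_force': 0.0, 'opening': 0.08819681084195112}
```

View pics/top0.png

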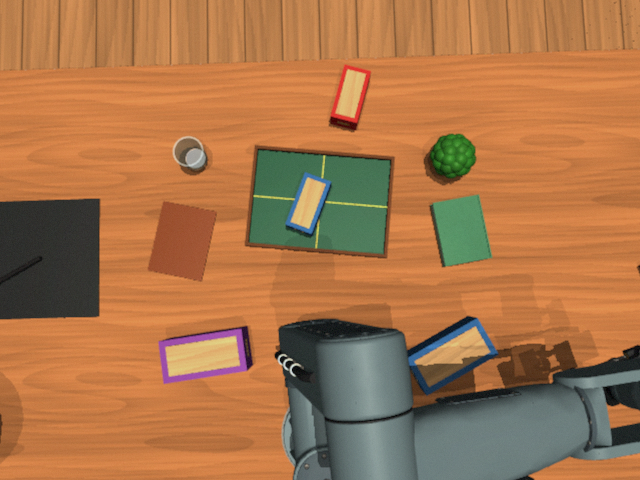

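View pics/scene0.png

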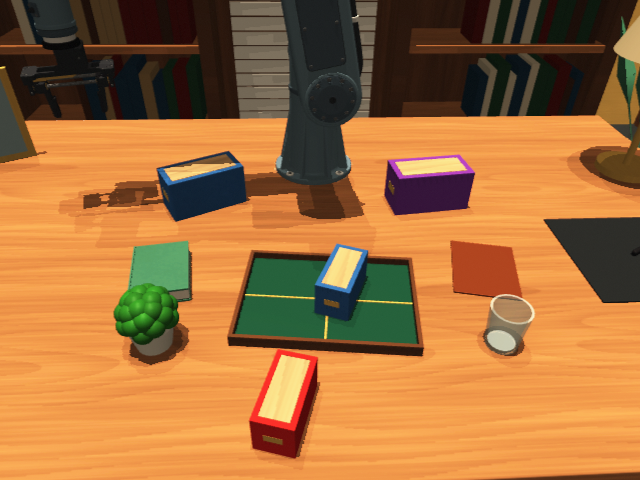

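The box candidates in the top view are: blue in the tray (308,203), blue (452,353), purple (205,355) and red (350,97). Purple and red are excluded. Of the two blue ones, the box in the tray is the smaller, and it's over the heap. Next I'll confirm that with a crop and measure exact poses.

```bash
cat >> h.py <<'E'
def rect(pts):
    (c,s,a)=cv2.minAreaRect((pts[:,:2]*1000).astype(np.float32))
    if s[0]<s[1]: s=s[::-1];a+=90
    return np.round(c,1),np.round(s,1),round((a+90)%180-90,1)  # mm, long-axis angle deg
E
python3 - <<'E'
from h import *
c=cap('top');P=cloud(c);save(c,'crop.png',(230,130,510,400),2)
i=c['color'].astype(int)
def comp(m,near):
    m=cv2.morphologyEx(m.astype(np.uint8),cv2.MORPH_OPEN,np.ones((3,3)))
    n,l,s,ce=cv2.connectedComponentsWithStats(m)
    k=min(range(1,n),key=lambda k:np.hypot(*(ce[k]-near))+ (1e4 if s[k,4]<100 else 0))
    return l==k
z=P[...,2]
b=comp((z>.07)&(z<.095),(308,203));print('box',rect(P[b]),np.median(z[b]))
b2=comp((z>.06)&(z<.13),(452,350));print('blue2',rect(P[b2]),np.median(z[b2]))
h=cv2.cvtColor(c['color'],cv2.COLOR_RGB2HSV)
u=[abs(P[...,0]-.578)<.25,abs(P[...,1])<.25]
t=comp((z>.015)&(z<.032)&u[0]&u[1],(320,200));print('rim',rect(P[t]),np.median(z[t]))
pm=comp((h[...,0]<=9)&(h[...,2]<200)&(h[...,1]>140)&(abs(P[...,0]-.487)<.12)&(abs(P[...,1]-.36)<.12),(182,240))
print('pad',rect(P[pm]),np.median(z[pm]))
for n,(x,y,q) in dict(glass=(.69,.325,.05),book=(.487,-.343,.11)).items():
    m=(np.hypot(P[...,0]-x,P[...,1]-y)<q)&(z>.015);print(n,rect(P[m]),P[m][:,2].max())
E
```

```text
box (array([560.7,  31.4]), array([136.9,  68.8]), -22.3) 0.08220796414468234
blue2 (array([ 189.7, -293. ]), array([193.2,  98.2]), -62.3) 0.10436455766826569
rim (array([705.1,  68.7]), array([143.2,  10.3]), 83.3) 0.024304400070020993
pad (array([462.7, 361.4]), array([158.7, 108.2]), -49.7) 0.0037748237328447676
glass (array([694. , 319.7]), array([74.9, 73.8]), 43.8) 0.09704515800090108
book (array([ 487.8, -345.5]), array([160.1, 119.2]), 8.9) 0.0446917320225757
```

View pics/crop.png

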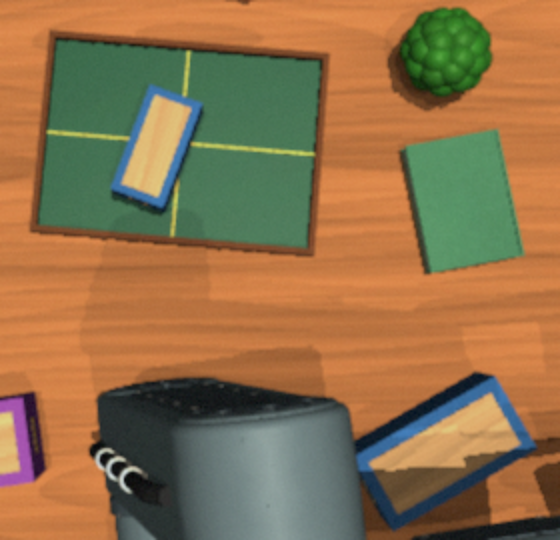

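The crop confirms it: the blue box at crop (157,147) measures 137x69 mm and is 82 mm high, over the heap, so it's the one meant. The other blue box is 193x98 mm. Next I'll approach it.

```bash
python3 -m pendant '[[[0.9,-0.735,0,0,-1],[0.9,-0.735,0,0,-1],[0.9,-0.735,0,0,-1],[0.9,-0.735,0,0,-1],[0.9,-0.735,0,0,-1],[0.9,-0.735,0,0,-1],[0.9,-0.735,0,0,-1]]]'; python3 -m pendant '[[[0.919,-0.734,0,0.439,-1],[0.919,-0.734,0,0.439,-1],[0.919,-0.734,0,0.439,-1],[0.919,-0.734,0,0.439,-1],[0.919,-0.734,0,0.439,-1],[0.919,-0.734,0,0.439,-1],[0.919,-0.734,0,0.439,-1]]]'
python3 - <<'E'
from h import *
c=cap('top')
K=c['intrinsics'];
def ray(u,v,z):
    d=c['inv'][:3,:3]@np.array([(u-K[0,2])/K[0,0],-(v-K[1,2])/K[1,1],-1]);o=c['inv'][:3,3]
    return (o+d*(z-o[2])/d[2])[:2]
for n,z,q in [('tray',.024,[(255,147),(394,157),(387,257),(247,245)]),('pad',.004,[(164,202),(216,210),(202,280),(149,270)])]:
    p=np.array([ray(*a,z) for a in q]);e=p[[1,2,3,0]]-p
    print(n,p.mean(0),np.linalg.norm(e,axis=1),np.degrees(np.arctan2(e[:,1],e[:,0])))
print(local([.5607,.0314,.03]),r.get_state()['joint_pos'])
E
```

```text
time_s: 1.72
tcp_pos: [0.3629, -0.2582, 0.2389]
ee_rot: [0.0, 0.989, 0.15, 0.0]
force: [-0.8, 0.6, 0.0]
opening: 0.0881
grip_force: 0.0
time_s: 2.6
tcp_pos: [0.5625, 0.0326, 0.2384]
ee_rot: [-0.0, 0.981, -0.194, -0.0]
force: [-0.5, -0.0, 0.6]
opening: 0.088
grip_force: 0.0
tray [0.57236943 0.00233685] [0.35245427 0.25286502 0.34977222 0.24952746] [-95.99507053 173.81774483  83.45727086  -5.56524183]
pad [0.4854478  0.35467742] [0.13512789 0.1804008  0.13714969 0.17640825] [-100.46840282  168.09541552   77.83730558  -12.57459651]
[-0.00390213  0.00703608  0.69461653] [-1.52645838e-01  1.55488894e-01  1.63682874e+00  5.25894826e-04
  1.34920225e+00  1.80870856e+00]
```

```bash
python3 -m pendant '[[[-0.004,0.007,0.4,0,-1],[-0.004,0.007,0.6,0,-1],[-0.004,0.007,0.7,0,-1],[-0.004,0.007,0.7,0,-1],[-0.004,0.007,0.7,0,0],[-0.004,0.007,0.7,0,1],[-0.004,0.007,0.7,0,1],[-0.004,0.007,0.7,0,1]]]';  python3 -m pendant '[[[0,0,-0.02,0,1],[0,0,-0.08,0,1],[0,0,-0.18,0,1],[0,0,-0.28,0,1],[0,0,-0.38,0,1],[0,0,-0.48,0,1],[0,0,-0.5,0,1]]]'
python3 - <<'E'
from h import *
s=r.get_state();print(s['joint_pos'],local([.486,.357,s['tcp_pos'][2]],s))
c=cap('top');save(c,'lift.png',(200,110,460,310),3)
E
```

```text
time_s: 3.65
tcp_pos: [0.5601, 0.0292, 0.03]
ee_rot: [0.0, 0.981, -0.195, 0.001]
force: [-0.3, -1.2, 2.3]
opening: 0.0682
grip_force: 29.8
time_s: 4.53
tcp_pos: [0.5608, 0.0296, 0.1822]
ee_rot: [-0.0, 0.981, -0.195, 0.003]
force: [0.3, -0.7, -2.1]
opening: 0.0676
grip_force: 29.8
[-1.58617948e-01  2.04486390e-01  1.69900960e+00  5.25135298e-05
  1.23239477e+00  1.80459215e+00] [-0.64785335 -0.91296994 -0.00233598]
```

View pics/lift.png

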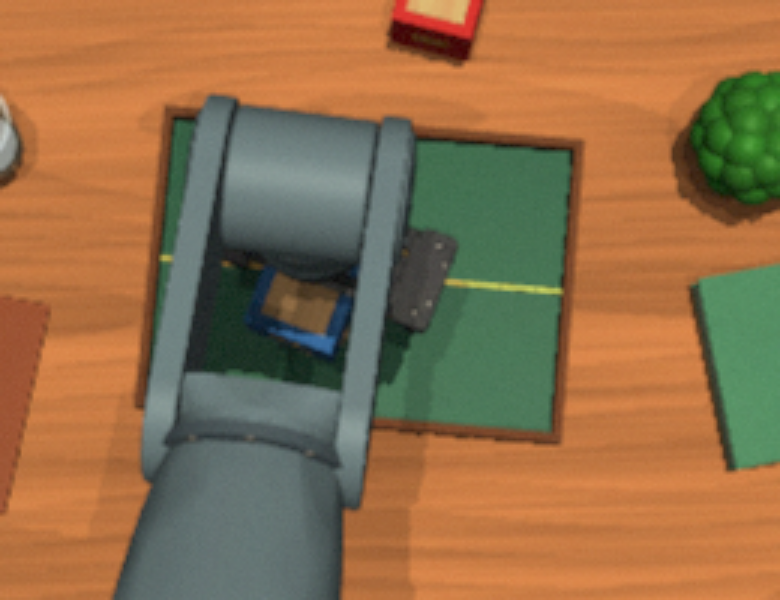

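The box is lifted, though the arm hides the heap at crop (300,300). I'll set the box upside-down on the pad for now.

```bash
python3 -m pendant '[[[-0.65,-0.913,0,-0.12,1],[-0.65,-0.913,0,-0.12,1],[-0.65,-0.913,0,-0.12,1],[-0.65,-0.913,0,-0.12,1],[-0.65,-0.913,0,-0.12,1],[-0.65,-0.913,0,-0.12,1],[-0.65,-0.913,0,-0.12,1]]]'; python3 -m pendant '[[[0,0,0.15,0,1],[0,0,0.3,0,1],[0,0,0.43,0,1],[0,0,0.49,0,1],[0,0,0.51,0,1],[0,0,0.52,0,1],[0,0,0.52,0,1]]]'; python3 -m pendant '[[[0,0,0,0,-1],[0,0,0,0,-1],[0,0,0,0,-1],[0,0,-0.1,0,-1],[0,0,-0.3,0,-1],[0,0,-0.5,0,-1]]]'
python3 - <<'E'
from h import *
c=cap('scene');save(c,'heap.png',(180,200,560,380),2)
t=cap('top');save(t,'heapt.png',(130,130,410,290),2.8)
for k in range(5):
  for n,cc in (('s',c),('t',t)): print(k,n,[(round(d['confidence'],2),w(cc,d['point']).round(3)) for d in spot_point(f'piece{k}_center',cc)[:5]])
P=cloud(t);z=P[...,2];b=(z>.07)&(z<.083)&(abs(P[...,0]-.486)<.12)&(abs(P[...,1]-.357)<.1);print(b.sum(),rect(P[b]))
E
```

```text
time_s: 5.45
tcp_pos: [0.4821, 0.3588, 0.1771]
ee_rot: [0.001, 0.995, -0.1, -0.001]
force: [-0.1, -0.4, -2.4]
opening: 0.0682
grip_force: 29.8
time_s: 6.32
tcp_pos: [0.4841, 0.3568, 0.0254]
ee_rot: [0.001, 0.995, -0.102, -0.0]
force: [-7.9, -4.5, 11.3]
opening: 0.0678
grip_force: 30.0
time_s: 7.08
tcp_pos: [0.4836, 0.3571, 0.1739]
ee_rot: [0.0, 0.995, -0.102, -0.0]
force: [1.9, 0.2, 0.4]
opening: 0.0875
grip_force: 0.0
0 s [(0.49, array([0.53 , 0.05 , 0.021]))]
0 t [(0.46, array([0.531, 0.041, 0.021]))]
1 s [(0.61, array([ 0.666, -0.321, -0.   ])), (0.3, array([ 0.491, -0.343,  0.001]))]
1 t []
2 s [(0.57, array([0.534, 0.048, 0.042]))]
2 t [(0.67, array([0.529, 0.042, 0.037]))]
3 s [(0.77, array([0.595, 0.023, 0.038]))]
3 t [(0.83, array([0.593, 0.021, 0.04 ]))]
4 s [(0.77, array([0.553, 0.033, 0.059])), (0.23, array([0.489, 0.354, 0.004]))]
4 t [(0.85, array([0.549, 0.033, 0.055]))]
610 (array([483.7, 355.6]), array([135.9,  71.3]), -12.3)
```

View pics/heap.png

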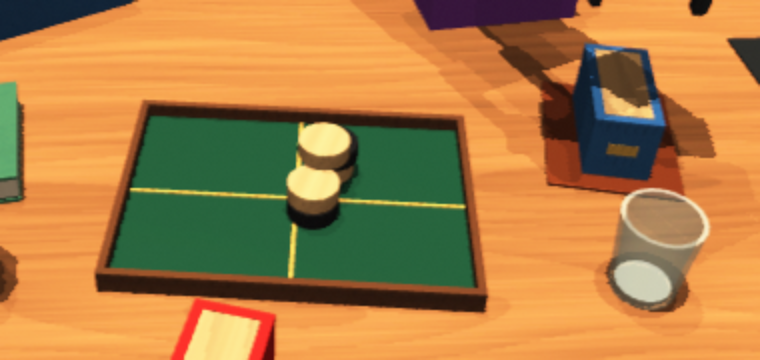

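View pics/heapt.png

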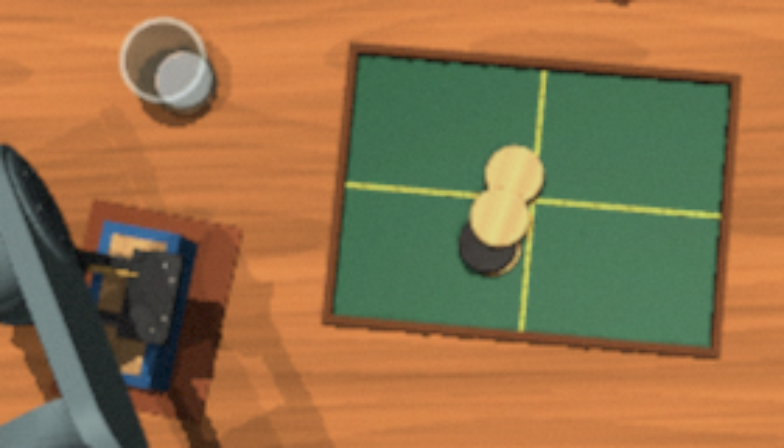

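The heap is intact. From above, the far stack at (515,175) is light over black, the near stack at (490,245) is black over light, and piece4 lies across both at (500,215). The box stands on the pad. Next I'll measure the pieces accurately and work out the chain of shifts.

```bash
python3 -m pendant '[[[0.35,0.9,0,0.12,-1],[0.35,0.9,0,0.12,-1],[0.35,0.9,0,0.12,-1],[0.35,0.9,0,0.12,-1],[0.35,0.9,0,0.12,-1]]]'
python3 - <<'E'
from h import *
t=cap('top');P=cloud(t);z=P[...,2]
u=(abs(P[...,0]-.56)<.09)&(abs(P[...,1]-.03)<.09)
for lo,hi in ((.062,.075),(.042,.055),(.022,.035)):
    m=u&(z>lo)&(z<hi);q=P[m]
    print(lo,len(q),np.median(q[:,2]) if len(q) else 0,cv2.minEnclosingCircle((q[:,:2]*1000).astype(np.float32)) if len(q) else 0, q[:,:2].min(0) if len(q) else 0,q[:,:2].max(0) if len(q) else 0)
for X in 1,3:
    m=u&(z>.042)&(z<.055)&((P[...,0]>.57) if X==3 else (P[...,0]<.545));q=P[m]
    print(X,q[:,:2].min(0),q[:,:2].max(0))
print(r.get_state()['tcp_pos'],local([.551,.033,.050]),local([.637,-.119,.03]))
E
```

```text
time_s: 8.3
tcp_pos: [0.5321, 0.069, 0.1725]
ee_rot: [0.0, 0.981, -0.196, -0.0]
force: [0.2, 0.3, -0.2]
opening: 0.0878
grip_force: 0.0
0.062 0 0 0 0 0
0.042 119 0.048304879471438245 ((563.8736572265625, 34.28388595581055), 57.03434753417969) [ 0.51345006 -0.00721149] [0.61410757 0.06608933]
0.022 1 0.030460786171851773 ((579.059326171875, -4.0370869636535645), 9.999999747378752e-05) [ 0.57905935 -0.00403709] [ 0.57905935 -0.00403709]
1 [0.51345006 0.05856647] [0.53622214 0.06608933]
3 [ 0.57168363 -0.00721149] [0.61410757 0.01326595]
[0.53303195 0.06549262 0.17258405] [0.09649094 0.07588261 0.40891848] [0.55644347 0.43244821 0.4770211 ]
```

```bash
python3 -m pendant '[[[0.096,0.076,0.1,0,-1],[0.096,0.076,0.3,0,-1],[0.096,0.076,0.4,0,-1],[0.096,0.076,0.41,0,-1],[0.096,0.076,0.41,0,1],[0.096,0.076,0.41,0,1],[0.096,0.076,0.41,0,1],[0.096,0.076,0.41,0,1]]]';  python3 -m pendant '[[[0,0,-0.1,0,1],[0.1,0.08,-0.2,0,1],[0.3,0.23,-0.2,0,1],[0.46,0.356,-0.2,0,1],[0.46,0.356,-0.1,0,1],[0.46,0.356,0.05,0,1],[0.46,0.356,0.12,0,1],[0.46,0.356,0.128,0,1]]]'
python3 - <<'E'
from h import *
print(r.get_state()['opening'],r.get_state()['tcp_pos'])
t=cap('scene');save(t,'p4.png',(180,200,560,380),2)
for k in (3,2,0,4,1): print(k,[(round(d['confidence'],2),w(t,d['point']).round(3)) for d in spot_point(f'piece{k}_center',t)[:5]])
P=cloud(t);z=P[...,2]
u=(abs(P[...,0]-.56)<.09)&(abs(P[...,1]-.03)<.09)&(z>.042)&(z<.055)
for f in (P[...,0]>.565),(P[...,0]<.56):
  q=P[u&f];print(len(q),q[:,:2].min(0),q[:,:2].max(0))
E
```

```text
time_s: 9.35
tcp_pos: [0.5505, 0.0395, 0.0507]
ee_rot: [0.0, 0.981, -0.195, 0.001]
force: [-1.2, -1.2, 4.1]
opening: 0.0515
grip_force: 30.3
time_s: 10.35
tcp_pos: [0.6359, -0.1115, 0.0104]
ee_rot: [-0.0, 0.981, -0.195, -0.001]
force: [0.2, 0.4, -0.4]
opening: 0.0512
grip_force: 30.0
0.05119623992919046 [ 0.63592105 -0.11154033  0.01044144]
3 [(0.92, array([0.594, 0.023, 0.04 ]))]
2 [(0.7, array([0.532, 0.047, 0.042])), (0.55, array([0.49 , 0.355, 0.006]))]
0 [(0.43, array([0.532, 0.048, 0.019]))]
4 [(0.93, array([ 0.64 , -0.113,  0.021]))]
1 [(0.64, array([0.594, 0.025, 0.016]))]
436 [ 0.56601221 -0.005636  ] [0.62050046 0.04554433]
378 [0.50754901 0.01992247] [0.55989796 0.07041925]
```

```bash
python3 -m pendant '[[[0,0,0,0,-1],[0,0,0,0,-1],[0,0,-0.2,0,-1],[-0.1,-0.12,-0.25,0,-1],[-0.2,-0.24,-0.25,0,-1],[-0.298,-0.359,-0.25,0,-1],[-0.298,-0.359,-0.2,0,-1],[-0.298,-0.359,-0.065,0,-1]]]';  python3 -m pendant '[[[0,0,0,0,-1],[0,0,0,0,1],[0,0,0,0,1],[0,0,0,0,1],[0,0,-0.1,0,1],[0.03,-0.1,-0.2,0,1],[0.095,-0.356,-0.2,0,1],[0.095,-0.356,-0.1,0,1]]]'; python3 -m pendant '[[[0,0,0,0,1],[0,0,0.1,0,1],[0,0,0.155,0,1],[0,0,0.165,0,1],[0,0,0.165,0,1],[0,0,0.165,0,-1],[0,0,0.165,0,-1],[0,0,0,0,-1]]]'
python3 - <<'E'
from h import *
print(local([.533,.0455,.030])); print((np.array([.487,-.104])-[.533,.0455]))
t=cap('top')
for k in (3,2,0,4,1): print(k,[(round(d['confidence'],2),w(t,d['point']).round(3)) for d in spot_point(f'piece{k}_center',t)[:5]])
E
```

```text
time_s: 11.65
tcp_pos: [0.5976, 0.0214, 0.0324]
ee_rot: [0.0, 0.981, -0.195, 0.003]
force: [-0.5, -0.2, -1.0]
opening: 0.0881
grip_force: 0.0
time_s: 12.65
tcp_pos: [0.6673, 0.1122, 0.0655]
ee_rot: [-0.001, 0.981, -0.194, 0.005]
force: [-0.4, -0.2, 0.2]
opening: 0.0204
grip_force: 0.0
time_s: 13.65
tcp_pos: [0.6586, 0.1096, 0.057]
ee_rot: [0.001, 0.981, -0.195, -0.004]
force: [0.0, 1.5, 0.3]
opening: 0.0281
grip_force: 0.0
[-0.30427782  0.3572291   0.09365578]
[-0.046  -0.1495]
3 [(0.55, array([0.593, 0.024, 0.04 ]))]
2 [(0.65, array([0.533, 0.04 , 0.035]))]
0 [(0.48, array([0.529, 0.039, 0.018]))]
4 [(0.54, array([ 0.64 , -0.115,  0.019]))]
1 [(0.39, array([0.591, 0.019, 0.013]))]
```

The fingers need about 4–5 rows to close from fully open, so that grasp missed piece3, which is still in place. I'll retry with a longer close.

```bash
python3 -m pendant '[[[0,0,-0.08,0,-1],[-0.03,0.1,-0.08,0,-1],[-0.06,0.2,-0.08,0,-1],[-0.09,0.353,-0.08,0,-1],[-0.09,0.353,-0.08,0,-1],[-0.09,0.353,-0.08,0,-1],[-0.09,0.353,-0.08,0,-1],[-0.09,0.353,0.0,0,-1]]]';  python3 -m pendant '[[[0,0,0.095,0,-1],[0,0,0.095,0,-1],[0,0,0.095,0,1],[0,0,0.095,0,1],[0,0,0.095,0,1],[0,0,0.095,0,1],[0,0,0.095,0,1],[0,0,0.095,0,1]]]'; python3 -c "
from h import *
print(local([.661,.110,.0105]))"
```

```text
time_s: 14.95
tcp_pos: [0.5992, 0.0228, 0.0624]
ee_rot: [-0.0, 0.981, -0.194, 0.002]
force: [-0.5, 0.8, -0.1]
opening: 0.0882
grip_force: 0.0
time_s: 15.95
tcp_pos: [0.5972, 0.0219, 0.033]
ee_rot: [0.0, 0.981, -0.195, 0.0]
force: [-1.3, 0.7, 5.5]
opening: 0.0514
grip_force: 30.0
[ 0.08393143 -0.35259702  0.07508324]
```

```bash
python3 -m pendant '[[[0,0,-0.1,0,1],[0,-0.05,-0.2,0,1],[0.05,-0.2,-0.2,0,1],[0.084,-0.353,-0.15,0,1],[0.084,-0.353,0,0,1],[0.084,-0.353,0.065,0,1],[0.084,-0.353,0.075,0,1],[0.084,-0.353,0.075,0,1]]]';  python3 -m pendant '[[[0,0,0,0,-1],[0,0,0,0,-1],[0,0,0,0,-1],[0,0,-0.2,0,-1],[-0.1,0.12,-0.25,0,-1],[-0.2,0.24,-0.25,0,-1],[-0.315,0.365,-0.25,0,-1],[-0.315,0.365,-0.2,0,-1]]]'; python3 -c "
from h import *
t=cap('scene')
for k in (3,2): print(k,[(round(d['confidence'],2),w(t,d['point']).round(3)) for d in spot_point(f'piece{k}_center',t)[:5]])
print(local([.532,.0445,.030]),local([.487,-.104,.0105]))"
```

```text
time_s: 16.95
tcp_pos: [0.6603, 0.1099, 0.0097]
ee_rot: [0.0, 0.981, -0.195, -0.0]
force: [-0.4, 0.2, 0.4]
opening: 0.0513
grip_force: 30.0
time_s: 17.95
tcp_pos: [0.5289, 0.0446, 0.0701]
ee_rot: [0.0, 0.981, -0.196, -0.0]
force: [0.9, 0.1, 0.5]
opening: 0.0881
grip_force: 0.0
3 [(0.63, array([0.657, 0.116, 0.017]))]
2 []
[0.0012412  0.00241394 0.13197669] [0.05225141 0.517129   0.19691024]
```

```bash
python3 -m pendant '[[[0,0,0.1,0,-1],[0,0,0.132,0,-1],[0,0,0.132,0,1],[0,0,0.132,0,1],[0,0,0.132,0,1],[0,0,0.132,0,1],[0,0,0.132,0,1]]]'; python3 -m pendant '[[[0,0,-0.1,0,1],[0,0.15,-0.18,0,1],[0.05,0.33,-0.18,0,1],[0.05,0.515,-0.18,0,1],[0.05,0.515,-0.05,0,1],[0.05,0.515,0.05,0,1],[0.05,0.515,0.064,0,1],[0.05,0.515,0.064,0,1]]]';  python3 -m pendant '[[[0,0,0,0,-1],[0,0,0,0,-1],[0,0,0,0,-1],[0,0,-0.2,0,-1]]]'; python3 -c "
from h import *
t=cap('scene');P=cloud(t)
for k in (0,1,2,3,4): print(k,[(round(d['confidence'],2),w(t,d['point']).round(3)) for d in spot_point(f'piece{k}_center',t)[:5]])
z=P[...,2];m=(z>.022)&(z<.032)&(abs(P[...,0]-.532)<.05)&(abs(P[...,1]-.045)<.05)&(P[...,0]<.56);q=P[m];print(q[:,:2].min(0),q[:,:2].max(0))
print(local([.532,.0455,.010]))"
```

```text
time_s: 18.98
tcp_pos: [0.5319, 0.0452, 0.0309]
ee_rot: [-0.0, 0.981, -0.195, 0.001]
force: [-0.9, 0.4, 3.0]
opening: 0.0513
grip_force: 30.0
time_s: 19.98
tcp_pos: [0.4858, -0.1033, 0.011]
ee_rot: [-0.0, 0.981, -0.195, -0.0]
force: [0.2, -0.6, 0.3]
opening: 0.0512
grip_force: 30.0
time_s: 20.48
tcp_pos: [0.4821, -0.101, 0.0668]
ee_rot: [-0.002, 0.981, -0.195, -0.006]
force: [1.5, 0.4, 0.5]
opening: 0.0872
grip_force: 0.0
0 [(0.74, array([0.534, 0.047, 0.02 ]))]
1 [(0.57, array([0.593, 0.026, 0.019]))]
2 [(0.48, array([ 0.492, -0.344,  0.002]))]
3 [(0.88, array([0.661, 0.111, 0.016]))]
4 [(0.71, array([ 0.641, -0.112,  0.019]))]
[0.5057167  0.01679451] [0.55979638 0.06765693]
[-0.04611889 -0.51627729  0.20147198]
```

```bash
python3 -m pendant '[[[-0.02,-0.2,0,0,-1],[-0.04,-0.4,0,0,-1],[-0.048,-0.515,0,0,-1],[-0.048,-0.515,0.1,0,-1],[-0.048,-0.515,0.2,0,-1],[-0.048,-0.515,0.2,0,-1],[-0.048,-0.515,0.2,0,1],[-0.048,-0.515,0.2,0,1]]]'; python3 -m pendant '[[[0,0,0,0,1],[0,0,0,0,1],[0,0,0,0,1],[0,0,-0.1,0,1],[-0.166,-0.22,-0.1,0,1],[-0.166,-0.22,-0.1,0,1],[-0.166,-0.22,-0.02,0,1],[-0.166,-0.22,0,0,1]]]';  python3 -m pendant '[[[0,0,0,0,1],[0,0,0,0,-1],[0,0,0,0,-1],[0,0,0,0,-1],[0,0,-0.2,0,-1],[0,0,-0.5,0,-1],[-0.4,-0.3,-0.5,0,-1],[-0.4,-0.6,-0.5,0,-1]]]'
python3 - <<'E'
from h import *
t=cap('scene');save(t,'spread.png',(180,200,560,380),2);P=cloud(t);z=P[...,2]
for x,y in [(.637,-.115),(.661,.110),(.487,-.104),(.511,.125),(.594,.022)]:
    m=(z>.024)&(z<.034)&(np.hypot(P[...,0]-x,P[...,1]-y)<.045);q=P[m];print((x,y),len(q),q[:,:2].mean(0),np.ptp(q[:,:2],axis=0) if len(q) else 0,np.median(q[:,2]))
print(r.get_state()['tcp_pos'],r.get_state()['joint_pos'])
for q in ('tray','pad','box','box_bottom'): print(q,[(round(d['confidence'],2),w(t,d['point']).round(3)) for d in spot_point(q,t)[:5]])
m=(z>.072)&(z<.083)&(abs(P[...,0]-.486)<.1)&(abs(P[...,1]-.357)<.1);print(rect(P[m]))
# tray near rim
m=(z>.021)&(z<.028)&(P[...,0]>.40)&(P[...,0]<.48)&(abs(P[...,1])<.15);q=P[m];print(len(q),rect(q))
E
```

```text
time_s: 21.78
tcp_pos: [0.5312, 0.0451, 0.0103]
ee_rot: [0.0, 0.981, -0.195, -0.001]
force: [-0.4, 1.1, -0.1]
opening: 0.0704
grip_force: 0.0
time_s: 22.78
tcp_pos: [0.5099, 0.1255, 0.0105]
ee_rot: [0.0, 0.981, -0.195, -0.001]
force: [-14.2, 2.1, 39.4]
opening: 0.0511
grip_force: 30.0
time_s: 23.78
tcp_pos: [0.4753, 0.2405, 0.1528]
ee_rot: [-0.0, 0.981, -0.196, 0.001]
force: [-0.0, -0.3, -0.8]
opening: 0.0881
grip_force: 0.0
(0.637, -0.115) 470 [ 0.64465737 -0.11251166] [0.06587457 0.05080678] 0.028760299594462968
(0.661, 0.11) 469 [0.65943396 0.11140532] [0.05218545 0.05055366] 0.028934900757181636
(0.487, -0.104) 329 [ 0.49019621 -0.10274784] [0.07147887 0.04927294] 0.028944019756697137
(0.511, 0.125) 352 [0.51435795 0.1246631 ] [0.07461931 0.0515693 ] 0.029029775308177297
(0.594, 0.022) 411 [0.59729273 0.01949134] [0.05205047 0.04986798] 0.028867044674749764
[0.47460679 0.24775334 0.1535667 ] [0.25690639 0.18378837 1.78718556 0.00429411 1.16626334 2.21673778]
tray [(0.57, array([0.576, 0.005, 0.003]))]
pad []
box [(0.97, array([ 0.19 , -0.294,  0.003])), (0.62, array([0.206, 0.287, 0.006])), (0.59, array([0.486, 0.355, 0.006])), (0.58, array([ 0.832, -0.08 , -0.   ])), (0.58, array([0.487, 0.357, 0.082]))]
box_bottom [(0.9, array([0.208, 0.287, 0.108])), (0.86, array([0.484, 0.361, 0.081])), (0.6, array([ 0.19 , -0.29 ,  0.104])), (0.6, array([ 0.836, -0.083,  0.071]))]
(array([485.2, 356.9]), array([142.3,  69.2]), -11.8)
524 (array([466.5,  -1.6]), array([301.6,  49.3]), 84.5)
```

View pics/spread.png

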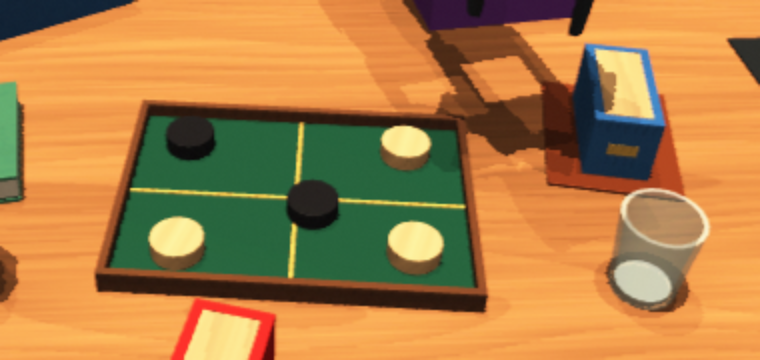

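The five pieces lie flat: one in each quarter at (190,137), (405,147), (177,242) and (415,247), plus one near the centre at (312,203). The gaps are well over 20 mm. Next is the box. I'll grip its near end and turn it between the pads against the fixed tray rim.

```bash
python3 -m pendant '[[[-0.263,-0.317,0,-0.118,-1],[-0.263,-0.317,0,-0.118,-1],[-0.263,-0.317,0,-0.118,-1],[-0.263,-0.317,0,-0.118,-1],[-0.263,-0.317,0,-0.118,-1]]]'
python3 - <<'E'
from h import *
print(r.get_state()['tcp_pos'],r.get_state()['ee_rot'],local([.4375,.366,.023]))
E
```

```text
time_s: 24.65
tcp_pos: [0.4401, 0.3562, 0.1508]
ee_rot: [0.0, 0.994, -0.105, -0.0]
force: [0.8, -0.2, -0.1]
opening: 0.0883
grip_force: 0.0
[0.44008966 0.35623658 0.15084489] [ 3.18640964e-04  9.94488180e-01 -1.04848125e-01 -1.69003263e-04] [-0.01511454 -0.03031423  0.42613353]
```

```bash
python3 -m pendant '[[[-0.015,-0.03,0.2,0,-1],[-0.015,-0.03,0.4,0,-1],[-0.015,-0.03,0.426,0,-1],[-0.015,-0.03,0.426,0,1],[-0.015,-0.03,0.426,0,1],[-0.015,-0.03,0.426,0,1],[-0.015,-0.03,0.426,0,1],[-0.015,-0.03,0.426,0,1]]]';python3 -m pendant '[[[0,0,-0.05,0,1],[0,0,-0.12,0,1],[0,0,-0.2,0,1],[0,0,-0.3,0,1],[0,0,-0.3,0,1]]]'
cat >> h.py <<'E'
def blue(c,lo=None,hi=None):
    h=cv2.cvtColor(c['color'],cv2.COLOR_RGB2HSV);P=cloud(c)
    return P
def tilt(P,s,half=.03):
    """side profile of held box in tool frame (x along tool x, z up) rel. grasp point: per-x max z"""
    from scipy.spatial.transform import Rotation as R
    q=s['ee_rot'];Rm=R.from_quat([q[1],q[2],q[3],q[0]]).as_matrix()
    L=(P.reshape(-1,3)-s['tcp_pos'])@Rm;L[:,2]=-(L[:,2]+.019)
    m=(abs(L[:,1])<half)&(abs(L[:,0])<.17)&(L[:,2]<.15)&(L[:,2]>-.16)
    L=L[m]
    for a in np.arange(-.15,.15,.01):
        k=L[(L[:,0]>=a)&(L[:,0]<a+.01)]
        if len(k): print(f'{a*1e3:.0f}: n{len(k)} max {k[:,2].max()*1e3:.0f} min {k[:,2].min()*1e3:.0f}',end=' | ')
    print()
E
python3 - <<'E'
from h import *
s=r.get_state();print(s['tcp_pos'],s['force'],s['torque'])
tilt(cloud(cap('scene')),s)
E
```

```text
time_s: 25.65
tcp_pos: [0.4388, 0.3685, 0.0262]
ee_rot: [-0.001, 0.995, -0.104, 0.002]
force: [0.3, -3.1, 8.9]
opening: 0.0681
grip_force: 30.0
time_s: 26.28
tcp_pos: [0.4384, 0.369, 0.1166]
ee_rot: [-0.002, 0.995, -0.103, 0.003]
force: [0.8, -0.1, -3.1]
opening: 0.0681
grip_force: 29.9
[0.43842367 0.36904671 0.11664458] [ 0.79027465 -0.13591159 -3.11937921] [0.07132129 0.15266218 0.01479862]
-150: n25 max -131 min -137 | -140: n25 max -130 min -136 | -130: n30 max -131 min -137 | -120: n20 max -131 min -137 | -110: n26 max -131 min -136 | -100: n26 max -131 min -136 | -90: n30 max -131 min -137 | -80: n24 max -131 min -137 | -70: n29 max -131 min -137 | -60: n26 max -131 min -136 | -50: n13 max -130 min -134 | -40: n25 max -127 min -133 | -30: n31 max 98 min -132 | -20: n142 max 147 min -133 | -10: n142 max 109 min -133 | 0: n162 max 146 min -133 | 10: n273 max 150 min -134 | 20: n835 max 150 min -134 | 30: n432 max 150 min -133 | 40: n167 max 146 min -133 | 50: n162 max 36 min -133 | 60: n162 max 36 min -133 | 70: n166 max 37 min -133 | 80: n175 max 36 min -134 | 90: n186 max 37 min -134 | 100: n184 max 37 min -133 | 110: n1120 max 36 min -134 | 120: n94 max 30 min -134 | 130: n104 max -127 min -138 | 140: n54 max -128 min -138 |
```

The grip holds the box level without sagging. I'll carry it to just outside the tray's near wall.

```bash
python3 -m pendant '[[[-0.15,0.9,0,-0.063,1],[-0.15,0.9,0,-0.063,1],[-0.15,0.9,0,-0.063,1],[-0.15,0.9,0,-0.063,1],[-0.15,0.9,0,-0.063,1],[-0.15,0.9,0,-0.063,1],[-0.15,0.9,0,-0.063,1]]]'
python3 - <<'E'
from h import *
s=r.get_state();print(s['tcp_pos'],s['ee_rot'],local([.3214,.0307,.036],s))
E
```

```text
time_s: 27.2
tcp_pos: [0.3371, 0.1133, 0.113]
ee_rot: [-0.0, 0.999, -0.054, -0.0]
force: [0.4, 0.1, -2.4]
opening: 0.0678
grip_force: 30.0
[0.33709442 0.11325433 0.11299847] [-1.68938224e-04  9.98520379e-01 -5.43780882e-02 -2.19348948e-04] [-0.02200485  0.27931529  0.25658409]
```

```bash
python3 -m pendant '[[[-0.022,0.15,0,0,1],[-0.022,0.279,0,0,1],[-0.022,0.279,0,0,1],[-0.022,0.279,0.15,0,1],[-0.022,0.279,0.23,0,1],[-0.022,0.279,0.257,0,1],[-0.022,0.279,0.257,0,1]]]'
python3 - <<'E'
from h import *
s=r.get_state();print(s['tcp_pos'],s['force'],s['torque'],s['joint_pos'])
c=cap('scene');tilt(cloud(c),s);save(c,'flip0.png',(200,180,460,375),3)
E
```

```text
time_s: 28.08
tcp_pos: [0.3215, 0.0312, 0.0361]
ee_rot: [-0.0, 0.999, -0.053, -0.001]
force: [0.7, 0.6, -3.0]
opening: 0.0675
grip_force: 30.0
[0.32148093 0.03116343 0.03608208] [ 0.68204756  0.56515579 -2.98723031] [ 0.02008721  0.13458466 -0.01073999] [-2.76885169e-01 -6.83662401e-02  2.35761365e+00  2.41707836e-04
  8.53626827e-01  1.40079621e+00]
-30: n1 max 88 min 88 | -20: n27 max 91 min 31 | -10: n61 max 92 min 31 | 0: n66 max 146 min 31 | 10: n138 max 150 min 30 | 20: n565 max 150 min 32 | 30: n264 max 150 min 31 | 40: n65 max 146 min 32 | 50: n69 max 37 min 32 | 60: n68 max 36 min 32 | 70: n68 max 37 min 31 | 80: n75 max 36 min 31 | 90: n67 max 36 min 31 | 100: n80 max 37 min 31 | 110: n736 max 36 min -41 | 120: n36 max 29 min -48 | 130: n221 max -27 min -48 | 140: n82 max -43 min -48 |
```

View pics/flip0.png

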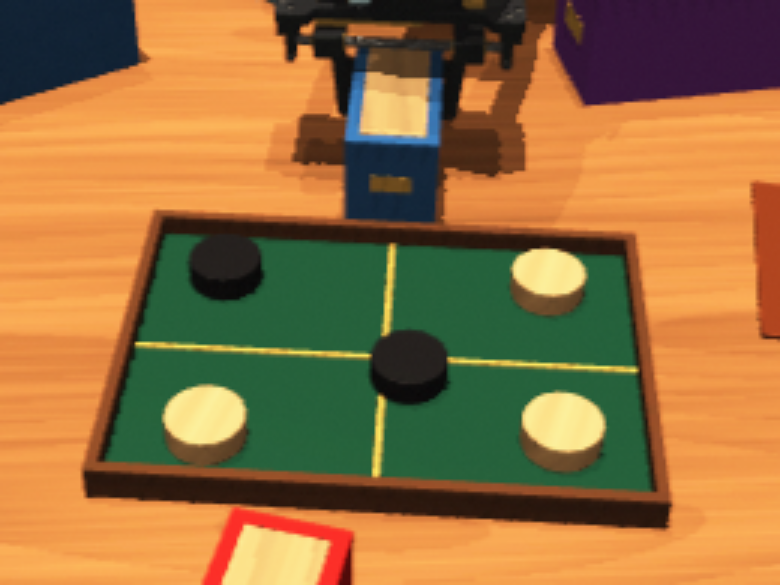

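```bash
python3 -m pendant '[[[0.01,0,0,0,1],[0.02,0,0,0,1],[0.03,0,0,0,1],[0.03,0,0,0,1]]]'; python3 -m pendant '[[[0.008,0,0,0,1],[0.008,0,0,0,1]]]';  python3 -c "
from h import *
s=r.get_state();tilt(cloud(cap('scene')),s)"
```

```text
time_s: 28.62
tcp_pos: [0.3309, 0.0292, 0.0364]
ee_rot: [0.0, 0.999, -0.054, 0.0]
force: [0.5, -0.5, -2.3]
opening: 0.0676
grip_force: 30.0
time_s: 28.88
tcp_pos: [0.3317, 0.0293, 0.0358]
ee_rot: [-0.0, 0.999, -0.054, -0.001]
force: [-5.3, -0.5, -0.4]
opening: 0.0683
grip_force: 29.9
-30: n2 max 89 min 89 | -20: n25 max 92 min 33 | -10: n56 max 90 min 31 | 0: n72 max 146 min 31 | 10: n133 max 148 min 32 | 20: n559 max 149 min 30 | 30: n282 max 149 min 32 | 40: n67 max 146 min 32 | 50: n66 max 38 min 32 | 60: n68 max 37 min 32 | 70: n75 max 37 min 32 | 80: n67 max 37 min 32 | 90: n81 max 36 min 32 | 100: n76 max 36 min 30 | 110: n708 max 38 min -45 | 120: n227 max -14 min -49 | 130: n84 max -42 min -49 | 140: n77 max -42 min -48 |
```

Contact felt at about 5 N. I'll start the turn with an inward push and a lagging rise.

```bash
python3 -m pendant '[[[0.009,0,-0.007,0,1],[0.014,0,-0.02,0,1],[0.019,0,-0.031,0,1],[0.024,0,-0.043,0,1]]]';  python3 -c "
from h import *
s=r.get_state();tilt(cloud(cap('scene')),s)"
```

```text
time_s: 29.42
tcp_pos: [0.3367, 0.0287, 0.0478]
ee_rot: [-0.0, 0.999, -0.054, -0.003]
force: [-7.2, -2.5, -4.4]
opening: 0.0672
grip_force: 30.0
-20: n24 max 90 min 31 | -10: n65 max 90 min 31 | 0: n73 max 90 min 31 | 10: n159 max 149 min 30 | 20: n577 max 150 min 28 | 30: n292 max 150 min 28 | 40: n90 max 147 min 25 | 50: n75 max 34 min 25 | 60: n82 max 31 min 24 | 70: n80 max 31 min 23 | 80: n88 max 29 min 23 | 90: n84 max 27 min 20 | 100: n115 max 26 min -43 | 110: n794 max 25 min -58 | 120: n122 max 25 min -60 | 130: n84 max -54 min -59 | 140: n74 max -54 min -61 |
```

It's turning at about 8° with low force. I'll continue the arc.

```bash
python3 -m pendant '[[[0.014,0,-0.028,0,1],[0.028,0,-0.056,0,1],[0.048,0,-0.085,0,1],[0.069,0,-0.113,0,1],[0.096,0,-0.14,0,1],[0.122,0,-0.165,0,1],[0.122,0,-0.165,0,1]]]';  python3 -c "
from h import *
s=r.get_state();tilt(cloud(cap('scene')),s)"
```

```text
time_s: 30.35
tcp_pos: [0.3752, 0.0248, 0.0984]
ee_rot: [-0.0, 0.999, -0.054, -0.002]
force: [-6.6, 1.9, 4.5]
opening: 0.0679
grip_force: 30.0
-30: n3 max 88 min 87 | -20: n19 max 91 min 79 | -10: n56 max 90 min 34 | 0: n140 max 145 min 26 | 10: n238 max 150 min 21 | 20: n709 max 150 min 17 | 30: n375 max 150 min 10 | 40: n147 max 147 min 4 | 50: n140 max 9 min -3 | 60: n143 max 6 min -10 | 70: n306 max -1 min -110 | 80: n410 max -7 min -111 | 90: n321 max -12 min -112 | 100: n329 max -19 min -111 | 110: n96 max -25 min -111 | 120: n81 max -104 min -110 | 130: n85 max -103 min -110 | 140: n95 max -103 min -111 |
```

```bash
python3 -m pendant '[[[0.03,0,-0.022,0,1],[0.062,0,-0.04,0,1],[0.096,0,-0.057,0,1],[0.132,0,-0.069,0,1],[0.168,0,-0.078,0,1],[0.207,0,-0.084,0,1],[0.207,0,-0.084,0,1]]]';  python3 -c "
from h import *
s=r.get_state();tilt(cloud(cap('scene')),s)"
```

```text
time_s: 31.28
tcp_pos: [0.439, 0.0175, 0.1239]
ee_rot: [0.0, 0.999, -0.054, 0.0]
force: [-0.5, 0.6, -2.8]
opening: 0.0677
grip_force: 30.0
-30: n4 max 89 min 87 | -20: n25 max 90 min 80 | -10: n60 max 89 min 33 | 0: n146 max 90 min 28 | 10: n270 max 150 min 22 | 20: n884 max 150 min -137 | 30: n526 max 150 min -136 | 40: n245 max 142 min -137 | 50: n241 max 12 min -136 | 60: n251 max 4 min -136 | 70: n344 max -2 min -136 | 80: n339 max -9 min -137 | 90: n367 max -15 min -137 | 100: n336 max -21 min -136 | 110: n66 max -28 min -138 | 120: n42 max -114 min -137 | 130: n82 max -112 min -136 | 140: n107 max -111 min -136 |
```

The box slipped off the rim edge at about 33° and is still held. I'll back off, lower and re-engage with a smaller lever arm.

```bash
python3 -m pendant '[[[-0.16,0,0,0,1],[-0.327,0,0,0,1],[-0.327,0,0.0,0,1],[-0.327,0,0.065,0,1],[-0.327,0,0.13,0,1],[-0.29,0,0.13,0,1],[-0.275,0,0.13,0,1],[-0.275,0,0.13,0,1]]]'; python3 -m pendant '[[[0.01,0,0,0,1],[0.02,0,0,0,1],[0.02,0,0,0,1]]]'; python3 -c "
from h import *
s=r.get_state();tilt(cloud(cap('scene')),s)"
```

```text
time_s: 32.33
tcp_pos: [0.3574, 0.0263, 0.0856]
ee_rot: [0.0, 0.999, -0.054, 0.001]
force: [0.7, -0.6, -2.7]
opening: 0.0677
grip_force: 30.0
time_s: 32.7
tcp_pos: [0.3623, 0.0259, 0.085]
ee_rot: [0.0, 0.999, -0.054, 0.0]
force: [0.2, -0.1, -2.4]
opening: 0.0676
grip_force: 30.0
-30: n2 max 90 min 89 | -20: n23 max 92 min 80 | -10: n52 max 91 min 34 | 0: n140 max 147 min 27 | 10: n227 max 149 min 22 | 20: n683 max 149 min 16 | 30: n374 max 150 min 9 | 40: n141 max 145 min 3 | 50: n144 max 11 min -4 | 60: n139 max 3 min -9 | 70: n190 max -4 min -87 | 80: n254 max -10 min -96 | 90: n452 max -15 min -99 | 100: n296 max -20 min -97 | 110: n84 max -27 min -99 | 120: n82 max -92 min -98 | 130: n86 max -90 min -97 | 140: n84 max -91 min -98 |
```

```bash
python3 -m pendant '[[[0.006,0,0,0,1],[0.012,0,0,0,1],[0.012,0,0,0,1]]]'; python3 -m pendant '[[[0.007,0,0,0,1],[0.013,0,0,0,1]]]'; python3 -c "
from h import *
s=r.get_state();tilt(cloud(cap('scene')),s)"
```

```text
time_s: 33.12
tcp_pos: [0.3657, 0.0255, 0.0848]
ee_rot: [-0.0, 0.999, -0.054, 0.0]
force: [-0.4, -1.4, -2.9]
opening: 0.068
grip_force: 30.0
time_s: 33.38
tcp_pos: [0.3679, 0.0254, 0.0846]
ee_rot: [-0.0, 0.999, -0.054, -0.002]
force: [-13.1, 1.0, 13.0]
opening: 0.0681
grip_force: 30.0
-30: n3 max 88 min 88 | -20: n19 max 91 min 81 | -10: n47 max 90 min 33 | 0: n142 max 90 min 26 | 10: n232 max 150 min 21 | 20: n681 max 150 min 16 | 30: n383 max 150 min 7 | 40: n142 max 144 min 2 | 50: n143 max 12 min -4 | 60: n139 max 4 min -10 | 70: n150 max -4 min -81 | 80: n425 max -9 min -96 | 90: n325 max -16 min -96 | 100: n294 max -18 min -97 | 110: n90 max -27 min -97 | 120: n78 max -91 min -98 | 130: n90 max -90 min -97 | 140: n83 max -89 min -97 |
```

```bash
python3 -m pendant '[[[0.014,0,-0.010,0,1],[0.028,0,-0.024,0,1],[0.042,0,-0.035,0,1],[0.055,0,-0.044,0,1],[0.069,0,-0.053,0,1],[0.082,0,-0.06,0,1],[0.082,0,-0.06,0,1]]]'; python3 -c "
from h import *
s=r.get_state();tilt(cloud(cap('scene')),s)"
```

```text
time_s: 34.3
tcp_pos: [0.3915, 0.023, 0.1018]
ee_rot: [-0.0, 0.999, -0.054, -0.003]
force: [-6.3, 0.6, 0.6]
opening: 0.068
grip_force: 30.0
-30: n2 max 88 min 87 | -20: n22 max 90 min 79 | -10: n17 max 90 min 37 | 0: n170 max 144 min 26 | 10: n266 max 150 min 18 | 20: n807 max 150 min 8 | 30: n425 max 150 min -2 | 40: n177 max 145 min -11 | 50: n223 max -1 min -98 | 60: n426 max -13 min -114 | 70: n292 max -22 min -114 | 80: n300 max -31 min -114 | 90: n237 max -41 min -114 | 100: n80 max -106 min -114 | 110: n86 max -107 min -114 | 120: n88 max -108 min -113 | 130: n86 max -107 min -114 | 140: n96 max -108 min -114 |
```

```bash
python3 -m pendant '[[[0.016,0,-0.003,0,1],[0.033,0,-0.01,0,1],[0.05,0,-0.018,0,1],[0.067,0,-0.024,0,1],[0.082,0,-0.029,0,1],[0.098,0,-0.033,0,1],[0.098,0,-0.033,0,1]]]'; python3 -c "
from h import *
s=r.get_state();tilt(cloud(cap('scene')),s)"
```

```text
time_s: 35.22
tcp_pos: [0.4213, 0.0197, 0.1119]
ee_rot: [-0.0, 0.999, -0.054, -0.003]
force: [-6.5, 0.5, 1.5]
opening: 0.0678
grip_force: 30.0
-50: n4 max 13 min 7 | -40: n1 max 18 min 18 | -30: n3 max 87 min 19 | -20: n23 max 90 min 26 | -10: n8 max 90 min 88 | 0: n112 max 145 min 30 | 10: n370 max 150 min 14 | 20: n894 max 150 min -6 | 30: n688 max 150 min -125 | 40: n347 max 145 min -124 | 50: n336 max -21 min -124 | 60: n346 max -41 min -124 | 70: n269 max -55 min -124 | 80: n92 max -71 min -124 | 90: n86 max -117 min -124 | 100: n92 max -118 min -125 | 110: n89 max -118 min -125 | 120: n83 max -118 min -124 | 130: n47 max -117 min -124 | 140: n44 max -101 min -124 |
```

```bash
python3 -m pendant '[[[0.013,0,0.005,0,1],[0.03,0,0.005,0,1],[0.05,0,0.003,0,1],[0.07,0,0.001,0,1],[0.09,0,0.001,0,1],[0.12,0,0.003,0,1],[0.15,0,0.007,0,1],[0.15,0,0.007,0,1]]]'; python3 -c "
from h import *
s=r.get_state();tilt(cloud(cap('scene')),s)"
```

```text
time_s: 36.28
tcp_pos: [0.4679, 0.0144, 0.1107]
ee_rot: [-0.0, 0.999, -0.054, -0.0]
force: [-3.2, 1.0, 3.3]
opening: 0.0676
grip_force: 30.0
-60: n12 max 29 min 27 | -50: n62 max 31 min 27 | -40: n51 max 33 min 29 | -30: n12 max 88 min 32 | -20: n21 max 90 min 81 | -10: n58 max 90 min 33 | 0: n78 max 145 min -123 | 10: n499 max 149 min -122 | 20: n1571 max 150 min -124 | 30: n1007 max 150 min -124 | 40: n99 max 147 min -124 | 50: n91 max -117 min -124 | 60: n94 max -117 min -125 | 70: n88 max -117 min -124 | 80: n54 max -117 min -122 | 90: n45 max -103 min -123 | 100: n81 max -99 min -123 | 110: n90 max -98 min -123 | 120: n114 max -98 min -123 | 130: n127 max -98 min -122 | 140: n193 max -97 min -123 |
```

The box stands at about 82° in the grip and has slid some 10 mm in the pads. I'll stand it on its end on the pad and regrip properly.

```bash
python3 -m pendant '[[[0,0,-0.1,0,1],[-0.06,-0.2,-0.15,0.06,1],[-0.15,-0.9,-0.15,0.06,1],[-0.15,-0.9,-0.15,0.06,1],[-0.15,-0.9,-0.15,0.06,1],[-0.15,-0.9,-0.15,0.06,1],[-0.15,-0.9,-0.15,0.06,1],[-0.15,-0.9,-0.15,0.06,1]]]'; python3 -c "
from h import *
s=r.get_state();print(local([.449,.364,.098],s));tilt(cloud(cap('scene')),s,.025)"
```

```text
time_s: 37.33
tcp_pos: [0.4522, 0.2871, 0.1552]
ee_rot: [0.0, 0.995, -0.101, -0.0]
force: [0.2, -0.4, -2.6]
opening: 0.0676
grip_force: 30.0
[-0.0620942  -0.24916124  0.19060056]
-60: n23 max 29 min 26 | -50: n31 max 31 min 27 | -30: n4 max 101 min 88 | -20: n89 max 116 min 32 | -10: n53 max 90 min 34 | 0: n59 max 92 min 36 | 10: n378 max 150 min -4 | 20: n1339 max 150 min -73 | 30: n838 max 150 min -97 | 40: n14 max 145 min -93 |
```

```bash
python3 -m pendant '[[[-0.025,-0.24,0,0,1],[-0.025,-0.24,0,0,1],[-0.025,-0.24,0.1,0,1],[-0.025,-0.24,0.16,0,1],[-0.025,-0.24,0.183,0,1],[-0.025,-0.24,0.183,0,1]]]'; python3 -m pendant '[[[0,0,0.007,0,1],[0,0,0.014,0,1],[0,0,0.02,0,1],[0,0,0.02,0,1]]]';python3 -m pendant '[[[0,0,0.006,0,1],[0,0,0.012,0,1],[0,0,0.012,0,1]]]'; python3 -c "
from h import *
s=r.get_state();tilt(cloud(cap('scene')),s,.025)"
```

```text
time_s: 38.12
tcp_pos: [0.4596, 0.3591, 0.1005]
ee_rot: [0.0, 0.995, -0.102, -0.0]
force: [1.2, 0.7, -2.8]
opening: 0.0679
grip_force: 30.0
time_s: 38.62
tcp_pos: [0.4595, 0.3597, 0.0947]
ee_rot: [0.0, 0.995, -0.101, -0.0]
force: [0.6, -0.3, -2.5]
opening: 0.0678
grip_force: 30.0
time_s: 39.0
tcp_pos: [0.4604, 0.3599, 0.0928]
ee_rot: [-0.0, 0.995, -0.101, 0.001]
force: [-1.5, -3.0, 7.5]
opening: 0.0676
grip_force: 30.0
-150: n6 max -107 min -112 | -140: n9 max -109 min -113 | -130: n9 max -107 min -111 | -120: n6 max -109 min -113 | -110: n3 max -108 min -112 | -100: n6 max -108 min -112 | -60: n24 max 30 min 27 | -50: n44 max 31 min 28 | -40: n28 max 34 min 30 | -30: n6 max 90 min 34 | -20: n68 max 116 min 34 | -10: n74 max 115 min 34 | 0: n55 max 91 min 36 | 10: n337 max 149 min -6 | 20: n1312 max 150 min -110 | 30: n817 max 150 min -110 | 40: n74 max 144 min -109 | 50: n70 max -102 min -109 | 60: n69 max -104 min -110 | 70: n73 max -103 min -109 | 80: n78 max -104 min -111 | 90: n69 max -103 min -109 | 100: n83 max -103 min -110 | 110: n88 max -103 min -116 | 120: n55 max -107 min -114 | 130: n44 max -107 min -113 | 140: n48 max -107 min -114 |
```

```bash
python3 -m pendant '[[[0,0,0.006,0,1],[0,0,0.012,0,1],[0,0,0.012,0,1]]]';python3 -m pendant '[[[0,0,0.006,0,1],[0,0,0.01,0,1],[0,0,0.01,0,1]]]'; python3 -c "
from h import *
s=r.get_state();tilt(cloud(cap('scene')),s,.025)"
```

```text
time_s: 39.42
tcp_pos: [0.4632, 0.3596, 0.0915]
ee_rot: [-0.0, 0.995, -0.101, 0.004]
force: [1.5, -7.1, 17.0]
opening: 0.0677
grip_force: 30.0
time_s: 39.8
tcp_pos: [0.4654, 0.3594, 0.0903]
ee_rot: [-0.001, 0.995, -0.101, 0.006]
force: [4.1, -11.0, 23.5]
opening: 0.0679
grip_force: 30.0
-150: n9 max -102 min -110 | -140: n9 max -104 min -108 | -130: n4 max -106 min -108 | -120: n8 max -105 min -108 | -110: n2 max -105 min -106 | -100: n2 max -105 min -107 | -60: n5 max 32 min 30 | -50: n44 max 35 min 31 | -40: n46 max 36 min 31 | -30: n14 max 90 min 34 | -20: n69 max 116 min 34 | -10: n62 max 104 min 35 | 0: n68 max 91 min 36 | 10: n275 max 149 min -10 | 20: n1609 max 150 min -107 | 30: n577 max 150 min -108 | 40: n66 max 146 min -108 | 50: n76 max -101 min -108 | 60: n70 max -100 min -109 | 70: n75 max -102 min -107 | 80: n80 max -102 min -107 | 90: n76 max -101 min -108 | 100: n95 max -102 min -112 | 110: n53 max -104 min -112 | 120: n50 max -105 min -112 | 130: n45 max -107 min -111 | 140: n40 max -107 min -113 |
```

```bash
python3 -m pendant '[[[-0.01,0,0.008,0,1],[-0.02,0,0.016,0,1],[-0.02,0,0.016,0,1]]]'; python3 -c "
from h import *
s=r.get_state();tilt(cloud(cap('scene')),s,.025)"
```

```text
time_s: 40.22
tcp_pos: [0.465, 0.3604, 0.0899]
ee_rot: [-0.002, 0.995, -0.101, 0.011]
force: [11.7, -17.6, 39.8]
opening: 0.0679
grip_force: 30.1
-150: n6 max -102 min -104 | -140: n8 max -102 min -107 | -130: n4 max -101 min -106 | -120: n7 max -103 min -106 | -110: n3 max -104 min -106 | -100: n2 max -104 min -106 | -60: n6 max 33 min 32 | -50: n44 max 35 min 32 | -40: n48 max 36 min 32 | -30: n11 max 113 min 35 | -20: n65 max 116 min 36 | -10: n71 max 111 min 35 | 0: n65 max 91 min 36 | 10: n248 max 149 min -3 | 20: n1693 max 150 min -108 | 30: n528 max 150 min -109 | 40: n77 max 146 min -109 | 50: n71 max -102 min -108 | 60: n74 max -103 min -109 | 70: n76 max -102 min -109 | 80: n77 max -103 min -108 | 90: n79 max -102 min -108 | 100: n89 max -103 min -112 | 110: n59 max -105 min -113 | 120: n46 max -108 min -113 | 130: n43 max -107 min -113 | 140: n38 max -108 min -114 |
```

```bash
python3 -m pendant '[[[0.01,0,-0.01,0,1],[0.015,0,-0.02,0,1],[0.015,0,-0.02,0,-1],[0.015,0,-0.02,0,-1],[0.015,0,-0.02,0,-1],[0.015,0,-0.02,0,-1]]]'
python3 - <<'E'
from h import *
s=r.get_state();c=cap('scene');P=cloud(c);tilt(P,s,.025)
m=(P[...,2]>.135)&(P[...,2]<.146)&(abs(P[...,0]-.44)<.08)&(abs(P[...,1]-.36)<.045);print(m.sum(),rect(P[m]),np.median(P[m][:,2]))
m=(P[...,2]>.03)&(P[...,2]<.12)&(abs(P[...,0]-.47)<.06)&(abs(P[...,1]-.36)<.02);q=P[m];print(np.polyfit(q[:,2],q[:,0],1))
save(c,'stand.png',(380,170,560,305),4)
E
```

```text
time_s: 41.02
tcp_pos: [0.4575, 0.3601, 0.0852]
ee_rot: [0.0, 0.995, -0.101, -0.0]
force: [0.3, -0.2, -0.2]
opening: 0.0882
grip_force: 0.0
-140: n2 max -100 min -100 | -130: n1 max -103 min -103 | -120: n4 max -102 min -105 | -110: n8 max -101 min -105 | -100: n5 max -100 min -103 | -90: n4 max -103 min -104 | -40: n31 max 40 min 36 | -30: n51 max 91 min 36 | -20: n67 max 114 min 39 | -10: n49 max 104 min 36 | 0: n81 max 91 min 35 | 10: n165 max 149 min 35 | 20: n609 max 150 min 35 | 30: n1301 max 150 min -101 | 40: n350 max 143 min -102 | 50: n76 max -96 min -102 | 60: n69 max -95 min -101 | 70: n75 max -96 min -101 | 80: n71 max -95 min -101 | 90: n76 max -96 min -101 | 100: n82 max -95 min -103 | 110: n94 max -95 min -107 | 120: n52 max -96 min -105 | 130: n51 max -100 min -105 | 140: n48 max -100 min -105 | 
627 (array([460.5, 361.2]), array([80.1, 69.8]), -10.7) 0.14171540561094897
[0.01253409 0.4960329 ]
```

View pics/stand.png

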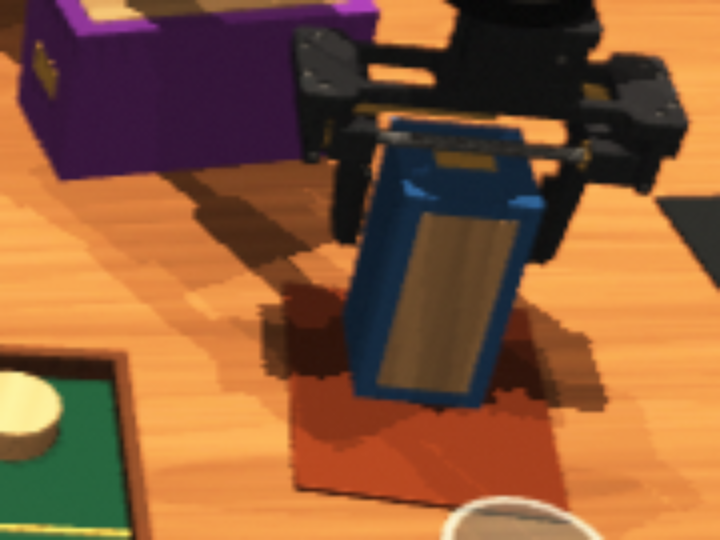

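The box stands upright on its end on the pad, with its base at (420,390) in the crop. I'll regrip nearer the top end.

```bash
python3 -m pendant '[[[0.003,0,-0.03,0,-1],[0.003,0,-0.053,0,-1],[0.003,0,-0.053,0,1],[0.003,0,-0.053,0,1],[0.003,0,-0.053,0,1],[0.003,0,-0.053,0,1]]]'; python3 -m pendant '[[[0.012,0,0.003,0,1],[0.023,0,0.003,0,1],[0.034,0,0.003,0,1],[0.034,0,0.003,0,1]]]'
python3 - <<'E'
from h import *
s=r.get_state();c=cap('scene');P=cloud(c);tilt(P,s,.025)
E
```

```text
time_s: 41.82
tcp_pos: [0.459, 0.36, 0.1017]
ee_rot: [-0.0, 0.995, -0.101, 0.0]
force: [-1.1, 1.0, 1.5]
opening: 0.0677
grip_force: 30.0
time_s: 42.32
tcp_pos: [0.4692, 0.359, 0.1033]
ee_rot: [-0.001, 0.995, -0.101, 0.0]
force: [-6.4, 1.4, 18.1]
opening: 0.068
grip_force: 30.0
-150: n10 max -118 min -122 | -140: n11 max -118 min -123 | -130: n10 max -117 min -123 | -120: n6 max -119 min -124 | -110: n5 max -118 min -122 | -100: n2 max -120 min -123 | -90: n1 max -121 min -121 | -30: n65 max 105 min 21 | -20: n131 max 114 min 20 | -10: n93 max 112 min 19 | 0: n96 max 91 min 19 | 10: n162 max 147 min 18 | 20: n1052 max 150 min -119 | 30: n1228 max 149 min -120 | 40: n77 max 146 min -120 | 50: n73 max -113 min -119 | 60: n71 max -113 min -120 | 70: n75 max -114 min -121 | 80: n66 max -114 min -119 | 90: n78 max -114 min -119 | 100: n99 max -114 min -124 | 110: n48 max -119 min -124 | 120: n48 max -117 min -124 | 130: n40 max -118 min -123 | 140: n42 max -118 min -124 |
```

It tilts under friction as planned. I'll continue the arc.

```bash
python3 -m pendant '[[[0.018,0,-0.003,0,1],[0.037,0,-0.007,0,1],[0.06,0,-0.009,0,1],[0.09,0,-0.01,0,1],[0.11,0,-0.009,0,1],[0.135,0,-0.006,0,1],[0.173,0,-0.001,0,1],[0.173,0,-0.001,0,1]]]'
python3 - <<'E'
from h import *
s=r.get_state();c=cap('scene');P=cloud(c);tilt(P,s,.025)
E
```

```text
time_s: 43.38
tcp_pos: [0.5204, 0.348, 0.1017]
ee_rot: [-0.001, 0.995, -0.102, 0.0]
force: [-0.8, 2.6, 5.4]
opening: 0.0679
grip_force: 30.0
-150: n5 max -115 min -119 | -140: n4 max -117 min -121 | -130: n2 max -117 min -117 | -120: n2 max -115 min -116 | -30: n125 max 89 min -118 | -20: n240 max 115 min -118 | -10: n320 max 115 min -118 | 0: n320 max 90 min -118 | 10: n392 max 150 min -118 | 20: n947 max 150 min -118 | 30: n622 max 150 min -118 | 40: n122 max 7 min -119 | 50: n91 max -112 min -122 | 60: n51 max -116 min -123 | 70: n42 max -116 min -122 | 80: n46 max -116 min -122 | 90: n39 max -117 min -123 | 100: n39 max -116 min -122 | 110: n32 max -117 min -123 | 120: n32 max -116 min -123 | 130: n24 max -117 min -124 | 140: n385 max -27 min -122 |
```

At about 27° I'll lift slightly and shift back, so the box ends centred on the pad and the gripper stays clear of the glass. Then I'll keep lowering.

```bash
python3 -m pendant '[[[0,0,-0.05,0,1],[-0.1,0,-0.06,0,1],[-0.253,0,-0.06,0,1],[-0.253,0,-0.06,0,1],[-0.253,0,-0.03,0,1],[-0.253,0,0.0,0,1],[-0.253,0,0.005,0,1],[-0.253,0,0.005,0,1]]]'
python3 - <<'E'
from h import *
s=r.get_state();c=cap('scene');P=cloud(c);tilt(P,s,.025)
E
python3 -m pendant '[[[0.03,0,0.006,0,1],[0.063,0,0.015,0,1],[0.092,0,0.027,0,1],[0.122,0,0.041,0,1],[0.15,0,0.06,0,1],[0.18,0,0.08,0,1],[0.18,0,0.08,0,1]]]'
python3 - <<'E'
from h import *
s=r.get_state();c=cap('scene');P=cloud(c);tilt(P,s,.025)
E
```

```text
time_s: 44.42
tcp_pos: [0.4477, 0.3625, 0.1011]
ee_rot: [-0.0, 0.995, -0.102, 0.001]
force: [-1.2, -2.5, 11.4]
opening: 0.0676
grip_force: 30.0
-150: n3 max -117 min -120 | -140: n3 max -118 min -120 | -130: n1 max -118 min -118 | -30: n102 max 105 min -117 | -20: n232 max 116 min -116 | -10: n283 max 112 min -117 | 0: n288 max 90 min -118 | 10: n376 max 146 min -117 | 20: n845 max 150 min -117 | 30: n555 max 150 min -118 | 40: n110 max 144 min -118 | 50: n66 max -112 min -117 | 60: n75 max -112 min -118 | 70: n66 max -111 min -118 | 80: n84 max -112 min -119 | 90: n70 max -112 min -118 | 100: n74 max -113 min -118 | 110: n77 max -112 min -118 | 120: n101 max -113 min -122 | 130: n55 max -116 min -123 | 140: n45 max -115 min -123 | 
time_s: 45.35
tcp_pos: [0.499, 0.3515, 0.0747]
ee_rot: [0.0, 0.995, -0.102, 0.0]
force: [-0.2, 1.1, 0.1]
opening: 0.068
grip_force: 30.0
-150: n2 max -92 min -92 | -120: n4 max -23 min -25 | -80: n1 max -90 min -90 | -70: n24 max -86 min -90 | -60: n61 max -86 min -91 | -50: n59 max -86 min -92 | -40: n64 max -85 min -91 | -30: n65 max 88 min -91 | -20: n132 max 113 min -91 | -10: n116 max 107 min -91 | 0: n296 max 90 min -91 | 10: n383 max 146 min -91 | 20: n871 max 150 min -91 | 30: n468 max 150 min -90 | 40: n79 max 147 min -91 | 50: n78 max -85 min -91 | 60: n75 max -86 min -91 | 70: n90 max -86 min -95 | 80: n57 max -88 min -95 | 90: n49 max -90 min -95 | 100: n45 max -90 min -95 | 110: n45 max -90 min -96 | 120: n42 max -89 min -94 | 130: n35 max -90 min -96 | 140: n30 max -90 min -94 |
```

```bash
python3 -m pendant '[[[0.025,0,0.014,0,1],[0.052,0,0.03,0,1],[0.075,0,0.058,0,1],[0.094,0,0.085,0,1],[0.108,0,0.108,0,1],[0.118,0,0.128,0,1],[0.127,0,0.146,0,1],[0.127,0,0.146,0,1]]]'
python3 - <<'E'
from h import *
s=r.get_state();c=cap('scene');P=cloud(c);tilt(P,s,.025);save(c,'down.png',(380,170,560,305),4)
E
```

```text
time_s: 46.4
tcp_pos: [0.5367, 0.3439, 0.0316]
ee_rot: [-0.0, 0.995, -0.101, 0.001]
force: [4.0, -0.9, 1.0]
opening: 0.068
grip_force: 30.0
-130: n12 max 29 min 24 | -120: n107 max 31 min -32 | -110: n18 max -20 min -31 | -30: n8 max 90 min 63 | -20: n60 max 111 min 80 | -10: n29 max 112 min 83 | 0: n85 max 91 min -48 | 10: n755 max 149 min -48 | 20: n826 max 150 min -49 | 30: n361 max 150 min -52 | 40: n54 max 146 min -52 | 50: n55 max -45 min -52 | 60: n46 max -47 min -52 | 70: n40 max -46 min -52 | 80: n39 max -47 min -53 | 90: n35 max -47 min -52 | 100: n30 max -46 min -51 | 110: n31 max -47 min -52 | 120: n162 max 42 min -52 | 130: n356 max 43 min -52 | 140: n45 max 42 min -51 |
```

View pics/down.png

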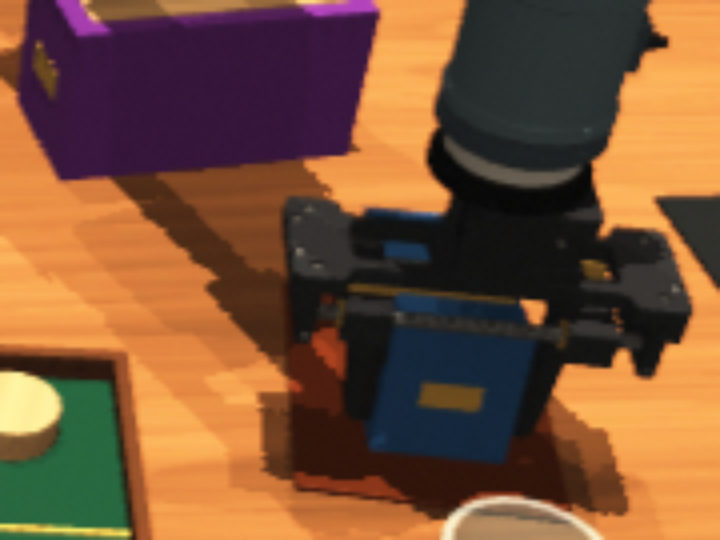

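The box is nearly level, with its mouth up over the pad. I'll lower the last few millimetres.

```bash
python3 -m pendant '[[[0.007,0,0.009,0,1],[0.012,0,0.017,0,1],[0.012,0,0.017,0,1]]]'; python3 -m pendant '[[[0.002,0,0.006,0,1],[0.004,0,0.012,0,1],[0.004,0,0.012,0,1]]]'
python3 - <<'E'
from h import *
s=r.get_state();c=cap('scene');P=cloud(c);tilt(P,s,.033)
E
```

```text
time_s: 46.82
tcp_pos: [0.5385, 0.3435, 0.0262]
ee_rot: [0.0, 0.995, -0.101, -0.001]
force: [-0.1, 0.3, 2.5]
opening: 0.068
grip_force: 30.0
time_s: 47.2
tcp_pos: [0.54, 0.3431, 0.0227]
ee_rot: [0.0, 0.995, -0.101, -0.0]
force: [-1.5, 1.5, 1.6]
opening: 0.0678
grip_force: 30.0
-130: n3 max 37 min 36 | -120: n188 max 40 min -34 | -110: n29 max 40 min -33 | -100: n10 max 39 min -34 | -90: n5 max -3 min -30 | -80: n7 max 5 min -7 | -70: n9 max 42 min -12 | -60: n9 max 42 min -7 | -50: n8 max 26 min 12 | -40: n7 max 31 min 22 | -30: n19 max 89 min 27 | -20: n103 max 147 min -35 | -10: n39 max 147 min -37 | 0: n34 max 149 min -39 | 10: n1142 max 150 min -41 | 20: n909 max 150 min -43 | 30: n392 max 150 min -45 | 40: n66 max 147 min -43 | 50: n61 max -37 min -42 | 60: n60 max -37 min -43 | 70: n53 max -38 min -44 | 80: n60 max -38 min -44 | 90: n44 max -37 min -42 | 100: n51 max -37 min -44 | 110: n40 max 49 min -42 | 120: n428 max 52 min -42 | 130: n270 max 52 min -42 | 140: n52 max 52 min -43 |
```

```bash
python3 -m pendant '[[[0.001,0,0.005,0,1],[0.002,0,0.009,0,1],[0.002,0,0.009,0,1]]]'; python3 -m pendant '[[[0,0,0.003,0,1],[0,0,0.005,0,1],[0,0,0.005,0,1]]]'
python3 - <<'E'
from h import *
s=r.get_state();c=cap('scene');P=cloud(c);tilt(P,s,.033)
E
```

```text
time_s: 47.62
tcp_pos: [0.5409, 0.343, 0.0202]
ee_rot: [0.0, 0.995, -0.101, -0.0]
force: [-1.8, 1.3, 2.6]
opening: 0.0677
grip_force: 30.0
time_s: 48.0
tcp_pos: [0.5413, 0.3429, 0.0189]
ee_rot: [-0.0, 0.995, -0.101, 0.0]
force: [-1.2, 0.5, 3.8]
opening: 0.0678
grip_force: 30.0
-130: n4 max 40 min 37 | -120: n180 max 44 min -31 | -110: n49 max 42 min -30 | -100: n11 max 44 min -27 | -90: n19 max 44 min -28 | -80: n6 max 4 min -23 | -70: n9 max 43 min -12 | -60: n8 max 45 min -7 | -50: n10 max 23 min 4 | -40: n9 max 35 min 23 | -30: n19 max 107 min 18 | -20: n101 max 147 min 22 | -10: n40 max 150 min -34 | 0: n34 max 149 min -37 | 10: n1117 max 150 min -36 | 20: n884 max 150 min -38 | 30: n374 max 150 min -39 | 40: n67 max 146 min -40 | 50: n66 max -33 min -39 | 60: n58 max -32 min -41 | 70: n51 max -33 min -39 | 80: n56 max -34 min -39 | 90: n48 max -34 min -41 | 100: n43 max -33 min -40 | 110: n49 max 53 min -41 | 120: n480 max 56 min -40 | 130: n220 max 55 min -40 | 140: n47 max 55 min -40 |
```

```bash
python3 -m pendant '[[[0,0,0.004,0,1],[0,0,0.004,0,1]]]'; python3 -m pendant '[[[0,0,0.004,0,1],[0,0,0.004,0,1]]]'
python3 - <<'E'
from h import *
c=cap('scene');P=cloud(c)
s=r.get_state();tilt(P,s,.033)
# end-face A lower edge height & verticality
m=(abs(P[...,1]-.335)<.03)&(P[...,0]>.53)&(P[...,0]<.59)&(P[...,2]>.015)&(P[...,2]<.06);q=P[m];print(len(q),np.polyfit(q[:,2],q[:,0],1))
E
```

```text
time_s: 48.3
tcp_pos: [0.5416, 0.3429, 0.0178]
ee_rot: [-0.0, 0.995, -0.101, 0.001]
force: [0.5, -1.4, 4.0]
opening: 0.0681
grip_force: 30.0
time_s: 48.55
tcp_pos: [0.5419, 0.3429, 0.0168]
ee_rot: [-0.0, 0.995, -0.101, 0.001]
force: [2.9, -2.2, 4.5]
opening: 0.0679
grip_force: 30.0
-120: n184 max 46 min -30 | -110: n49 max 46 min -28 | -100: n20 max 45 min -27 | -90: n18 max 45 min -27 | -80: n15 max 4 min -26 | -70: n7 max 10 min -15 | -60: n10 max 47 min -4 | -50: n9 max 28 min -1 | -40: n10 max 35 min 6 | -30: n23 max 93 min 13 | -20: n98 max 146 min 23 | -10: n42 max 147 min 30 | 0: n33 max 150 min -24 | 10: n1097 max 149 min -33 | 20: n855 max 149 min -38 | 30: n383 max 150 min -37 | 40: n58 max 147 min -37 | 50: n66 max -31 min -38 | 60: n60 max -32 min -38 | 70: n51 max -31 min -38 | 80: n55 max -32 min -37 | 90: n49 max -30 min -37 | 100: n45 max -32 min -38 | 110: n44 max 55 min -37 | 120: n510 max 57 min -39 | 130: n196 max 57 min -37 | 140: n49 max 56 min -37 | 
558 [-0.01457274  0.5582153 ]
```

```bash
python3 -m pendant '[[[0,0,0.003,0,1],[0,0,0.003,0,1],[0,0,0.003,0,-1],[0,0,0.003,0,-1],[0,0,0.003,0,-1],[0,0,0.003,0,-1]]]'; python3 -m pendant '[[[0,0,-0.05,0,-1],[0,0,-0.2,0,-1],[0,0,-0.4,0,-1],[0,0,-0.6,0,-1],[-0.3,0,-0.6,0,-1],[-0.6,0,-0.6,0,-1],[-0.6,0.3,-0.6,0,-1],[-0.6,0.6,-0.6,0,-1]]]'
python3 - <<'E'
from h import *
c=cap('scene');P=cloud(c);save(c,'end.png',(180,180,580,400),2);t=cap('top');z=P[...,2]
m=(z>.072)&(z<.084)&(abs(P[...,0]-.49)<.12)&(abs(P[...,1]-.355)<.07);print(m.sum(),rect(P[m]),np.percentile(P[m][:,2],[5,50,95]))
T=cloud(t);m=(T[...,2]>.072)&(T[...,2]<.084)&(abs(T[...,0]-.49)<.12)&(abs(T[...,1]-.355)<.07);print(m.sum(),rect(T[m]))
for q in ('pad','box','box_bottom','book','glass','plant'):
  for cc in (c,t): print(q,[(round(d['confidence'],2),w(cc,d['point']).round(3)) for d in spot_point(q,cc)[:4]])
E
```

```text
time_s: 49.35
tcp_pos: [0.5405, 0.343, 0.0152]
ee_rot: [0.0, 0.995, -0.101, -0.0]
force: [-0.1, -0.1, 0.5]
opening: 0.088
grip_force: 0.0
time_s: 50.35
tcp_pos: [0.3507, 0.2643, 0.1964]
ee_rot: [-0.0, 0.995, -0.099, 0.001]
force: [0.5, -1.7, 0.1]
opening: 0.0885
grip_force: 0.0
485 (array([494.5, 352.7]), array([141.5,  69.5]), -10.7) [0.07258901 0.07811121 0.08064735]
311 (array([491.8, 351.2]), array([136.1,  71. ]), -10.8)
pad []
pad []
box [(0.9, array([ 0.191, -0.291,  0.002])), (0.67, array([0.206, 0.289, 0.002])), (0.57, array([0.496, 0.351, 0.084]))]
box [(0.8, array([ 0.193, -0.29 ,  0.001])), (0.68, array([ 0.83 , -0.08 ,  0.003])), (0.61, array([0.493, 0.345, 0.076])), (0.56, array([0.205, 0.284, 0.001]))]
box_bottom [(0.76, array([ 0.191, -0.293,  0.105])), (0.66, array([0.489, 0.35 , 0.005])), (0.57, array([0.21 , 0.289, 0.105]))]
box_bottom [(0.97, array([0.495, 0.353, 0.005])), (0.76, array([ 0.189, -0.291,  0.105])), (0.71, array([ 0.832, -0.079,  0.075])), (0.55, array([0.21 , 0.288, 0.102]))]
book [(0.76, array([ 0.491, -0.342,  0.002]))]
book [(0.76, array([ 0.489, -0.343,  0.002]))]
glass [(0.69, array([ 0.694,  0.324, -0.004]))]
glass [(0.71, array([ 0.696,  0.323, -0.003])), (0.52, array([0.659, 0.114, 0.018]))]
plant []
plant [(0.72, array([ 0.667, -0.324,  0.003]))]
```

View pics/end.png

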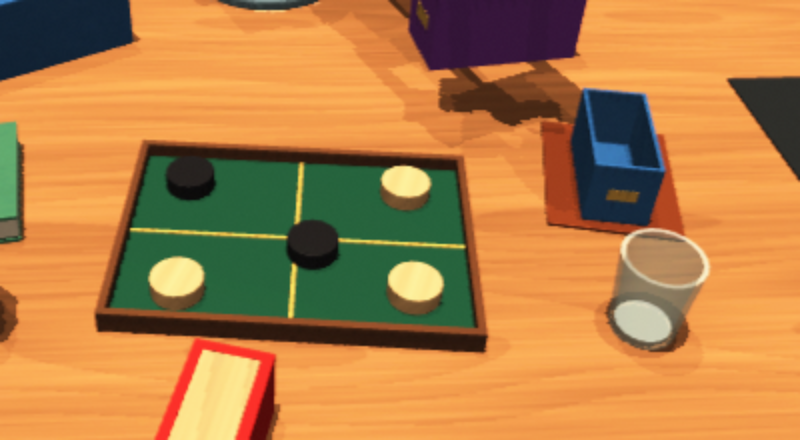

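The box stands open side up on the pad at (617,155), with margin all round. The five pieces are spread in the tray, and the glass, book and plant haven't moved.

```bash
python3 -m pendant '[[[0,0,0,0,-1],[0,0,0,0,-1]]]'; python3 -c "
from rig import job_done;print(job_done())"
```

```text
time_s: 51.3
tcp_pos: [0.3527, 0.2644, 0.1955]
ee_rot: [0.0, 0.995, -0.101, -0.0]
force: [0.6, -0.4, 0.7]
opening: 0.0879
grip_force: 0.0
the job is handed in; nothing more can be done
None
```

I handed the job in at 51.3 s (no verdict came back): the five pieces lie flat and well spaced in the tray with one in every quarter, the box stands open side up wholly on the leather pad, and the book, glass and plant are where they were.

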